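# Start the long screw in the deep well

## Task

Take the long wing-headed screw from the rack, lower it into the deep well of the holding block, feel for the start of the thread at the bottom by turning it gently, and then screw it clockwise until its flange sits flat on the block. Never force it, leave the short screw in the rack, and let go when it is home.

Things in the scene. Friction and masses are not known exactly. Their poses are not given: they have to be found in the camera images.
- long_screw: Plain steel screw standing head up in one of the two rack holes, about 0.16 kg. Origin: centre of the underside of its round flange (46 mm across, 5 mm thick); z up along the screw. On the flange stands a wing to hold it by: 36 mm long along x, 14 mm thick along y, from z = +5 to +40 mm. Below: a round shank 19 mm thick, with a cross bar and a nose at its foot.
- screw_lugs (a point): Centre of the underside of the long screw's cross bar, 81.3 mm below its flange. The bar's two ends are the thread lugs; they point along the screw's x and -x, as the wing does: 28 mm from tip to tip, 6 mm wide, 3.5 mm high. The nose below it tapers from 19 to 10 mm and reaches 6 mm lower; it centres the foot in the bore of the insert.
- short_screw: Shorter steel screw with a round 30 mm knob, 26 mm high, instead of a wing, in the other rack hole; origin under its 46 mm flange; its foot ends 46 mm below. It stays in the rack.
- screw_rack: Fixed grey open stand, 180 mm along its x, 62 mm along its y, 100 mm high, origin at the centre of its underside. The screws hang by their flanges on its top, upright in two 34 mm through holes at x = +43 and -43 mm. (An open brown carton with walls about 0.25 m high stands at the right of the bench, y below -0.2 m.)
- holding_block: Fixed aluminium block, 90 x 80 mm and 110 mm high, on a foot plate 120 x 110 x 10 mm; origin at the centre of its underside, z up. A round vertical well, 36 mm wide, opens in the middle of its top. Two dark lines on the top mark its x axis. Pressing or twisting the screw with more than 40 N against the block or its insert spoils the thread.
- well_mouth (a point): Centre of the well's mouth on the block's top face, 110 mm up; axes as the block's. The centre of the flange's underside comes here when the screw is home. The flange stands about 11 mm higher while the lugs rest on the insert's face, and about 4 mm higher when they have dropped into the thread's starts.
- insert_face (a point): Centre of the flat upper face of the threaded insert, 70 mm down the well; axes as the block's, NOT as the insert's. The insert is a dark ring, bore 21 mm. It gives downward on a spring: 2 N to move it, 3 N more per mm, rigid after 5 mm. Two opposite gaps in the face, 46 degrees wide, are the thread's starts; their line is turned from the block's x axis by an unknown angle, up to 60 degrees either way.
- insert_thread (a point): A point in the well 12 mm below the insert's face, at the thread's lower end. Lugs within about 8 degrees of the starts can drop 7 mm; then they no longer turn counter-clockwise. Turned clockwise (from above) by 60 to 80 degrees and lightly pressed or followed down, they sink 5 mm more until the flange rests on the block. A hard stop comes some 50 degrees later.
Not all that is in view belongs to the job. Leave any pink look-alike of the long_screw alone.

How it is judged:
By the outcome, as a careful person would: the job done as asked, in the order asked, and still so for the second after the job is handed in, with the robot touching nothing.
It also fails if it takes over 72 s, if anything falls off the work surface, if the arm or the gripper's body presses on something with over 40 N, if the wrist force passes 120 N, or if a joint passes its speed limit or range.

## Robot

A 6-joint arm with a two-finger parallel gripper is mounted at the origin on a cart in front of the work surface, level with it; the furniture and walls round the work are solid. World frame = base frame: x ahead of the robot, y to its left, z up, the work surface at z = 0. Lengths are in m, angles in rad, forces in N, time in s.
With the tool pointing down it reaches from about 0.25 to 0.85 m from the base axis. Payload 12.5 kg.
Tool frame: the origin (TCP) lies at the very end of the fingers, on their centre line; the grasp point (between the pads) lies 19 mm behind it (r.tcp_to_grasp is the distance from the TCP to the grasp point, in m); z points along the fingers, y is the direction in which the jaws open and shut (so a half turn about z gives the same grasp; the last joint's range is limited). The gripper opens to 93 mm and grips with 3 to 60 N. Pads are 15 mm wide; open, the fingers measure 128 mm over their backs; the gripper's body (75 mm by 188 mm) begins 65 mm behind the grasp point.
Start: joints at [1.222, 0.351, 1.652, -0, 1.139, -0.085], TCP at [0.143, 0.531, 0.219] pointing down, gripper open.
Joint ranges: [-2.75, 2.75], [-0.79, 2.1], [0.01, 2.65], [-1.57, 4.71], [0.07, 3.14], [-2.87, 2.87]. Speed limits (rad/s): [2.22, 2.22, 2.79, 3.14, 3.14, 3.14].

## Interface

Orientations are given as a unit quaternion [w, x, y, z].
In Python, from rig import r gives the robot as it stands.
- The arm moves only by the tool move_arm, never from a script. Its arguments are lists of equal length, an entry for each row: "dp": the shift along the tool's x, y, z each as a share of 30 mm, from -1 to 1, a list of three; "dr": the turn, a rotation vector about the tool's x, y, z each as a share of 5 degrees, from -1 to 1, a list of three; "claw": the closure, from -1 (fully open) to 1 (shut), so that 0 is half open. A call has exactly 8 rows; each row shifts and turns the commanded pose from where the row before left it, along the tool's axes as they then stand; what a row does not reach is not made up. A row lasts 1/12 s, in which the tool goes at most 41.7 mm and 7.16 degrees, less where a joint would pass 70% of its speed; a pose out of reach is approached as far as the arm can. A call with a number of a shift or a turn outside -1 to 1 is refused whole. A call with a gripper value outside its range is refused whole. The fingers move at their own pace and stop on an object; "squeeze" is the grip in N (left out, the last holds). Time passes only in rows, so rows that do not move let the fingers close, or fill a call up. It gives the time, the measured TCP pose, the force and the opening at its end, in the units of the state.
- r.read_state(): the state, without advancing time (a new reading comes with each control period).
- r.camera(name): name is "scene" or "side" or "wrist"; returns the picture (384x512x3 uint8, red, green, blue); there is no depth.
- r.get_calibration(name): a dict with "K" (3x3 intrinsics, pixels), "dist_coeffs" ([k1, k2, p1, p2, k3] as OpenCV has them; the pictures are not rectified), "cam_to_world" (4x4, takes a point from camera to world coordinates). Camera axes: x right, y up, looking along -z (the intrinsics and any distortion apply to the point x, -y, -z); pixel columns grow to the right and rows downward; lengths in m; the calibration is good to about 2 mm. A picture is of the moment at which its call begins: read the wrist's pose just before it. get_calibration takes no time and is no camera call; for the wrist camera it gives the pose at the moment of the call.
- r.job_done(): hands the job in, once; it reports no verdict.
Trained networks look in the newest picture that a camera, given by its name, has taken for a name from the list of things; names that differ only in an ending like _2 or _b are one class to them, and where a whole thing is asked for, a point or a joint stands for the part that bears it (a point fixed in the world has none). Each returns a list of dicts, best first, with "score" (0 to 1); they miss things now and then, are a little off and sometimes report something else, mostly with a low value. They report only what shows in the picture. A call takes as long as a camera call. They do not tell look-alikes from the thing itself.
- r.recognise(target, camera): "uv" ([column, row] in pixels, amid what is visible of it).
- r.silhouettes(target, camera): "region" (384x512 bool, what is visible of it) and "uv" ([column, row] in pixels, amid what is visible of it).
- r.tip_of(target, camera): "uv" ([column, row] in pixels: a listed point, or the origin of a listed thing).
The state is a dict: "t": time; "joint_positions": joint angles; "qvel": joint speeds; "joint_torque": joint torques, N m; "eef_pos": TCP position; "tool_rot": TCP orientation; "wrist_force": force on the tool from outside, world axes, zero at the start; "wrist_torque": the same for the moment, N m; "opening": opening from 0.0 (shut) to 1.0 (fully open).
Only numpy, scipy, OpenCV 4.12 (cv2) and the standard library are available. Lean on these libraries where they do the work, as an engineer would, in place of code of your own. Each camera call takes 0.05 s, during which the arm holds its last target.

## Working session

There is one attempt and no reset: what is moved stays moved. The work goes in short steps, Python scripts to look and compute and a tool call to move; the robot and the scene stay as the last step left them, time stands still between calls to the robot, and variables do not carry over. Pictures are saved under pics/ and viewed, and the job is handed in when it is done.

Besides the shell and the picture viewer there is one more tool, called after "Emit:" as name(argument=value, ...) on one line, values as JSON. move_arm: Moves the arm, as the interface text tells. Shift numbers are shares of 30 mm and turn numbers shares of 5 degrees, none past 1 either way. Its arguments: {"type":"object","properties":{"dp":{"type":"array","items":{"type":"array","items":{"type":"number","minimum":-1,"maximum":1}}},"dr":{"type":"array","items":{"type":"array","items":{"type":"number","minimum":-1,"maximum":1}}},"claw":{"type":"array","items":{"type":"number"}},"squeeze":{"type":"number"}},"required":["dp","dr","claw"]}

```bash
ls; mkdir -p pics; python3 - <<'E'
from rig import r
import cv2
print(r.read_state())
for n in ["scene","side","wrist"]:
    im=r.camera(n); cv2.imwrite(f"pics/{n}0.png",im[:,:,::-1])
    c=r.get_calibration(n); print(n,c)
E
```

```text
pics
{'t': 0.0, 'joint_positions': array([ 1.22239504e+00,  3.51228766e-01,  1.65239223e+00, -3.07654104e-05,
        1.13911834e+00, -8.46382836e-02]), 'qvel': array([-0.00059989,  0.0010715 , -0.00074607, -0.00134877, -0.00014762,
       -0.00181481]), 'joint_torque': array([-2.72547339e-03, -4.97306478e+01, -2.85261905e+01,  6.98662922e-02,
        2.56058411e-02, -1.06045529e-04]), 'eef_pos': array([0.14328175, 0.53066176, 0.21811763]), 'tool_rot': array([-1.09530996e-04,  1.31493126e-01,  9.91316916e-01, -5.62958282e-04]), 'wrist_force': array([-0.35102929,  0.12061577, -0.07237715]), 'wrist_torque': array([-0.04795143,  0.00488457, -0.00856574]), 'opening': 0.9970671715074386}
scene {'K': array([[480.46273926,   0.        , 249.04013171],
       [  0.        , 480.46273926, 194.110157  ],
       [  0.        ,   0.        ,   1.        ]]), 'dist_coeffs': array([-0.08906097,  0.        ,  0.        ,  0.        ,  0.        ]), 'cam_to_world': array([[ 0.81577395,  0.41701176, -0.40076683,  0.11437023],
       [-0.57835693,  0.58335889, -0.5702593 , -0.44425975],
       [-0.004
[... 444 characters left out ...]
     [-0.3388725 , -0.64321907,  0.68661099,  0.93255842],
       [-0.00610852,  0.73127987,  0.68205017,  0.81851639],
       [ 0.        ,  0.        ,  0.        ,  1.        ]])}
wrist {'K': array([[338.90876952,   0.        , 258.94502987],
       [  0.        , 338.90876952, 185.80818012],
       [  0.        ,   0.        ,   1.        ]]), 'dist_coeffs': array([-0.04427255,  0.        ,  0.        ,  0.        ,  0.        ]), 'cam_to_world': array([[ 0.26050365, -0.92733474, -0.2686785 ,  0.06934717],
       [ 0.96547205,  0.24985195,  0.07374092,  0.55162224],
       [-0.00125267, -0.27861136,  0.96040311,  0.3838792 ],
       [ 0.        ,  0.        ,  0.        ,  1.        ]])}
```

View pics/scene0.png

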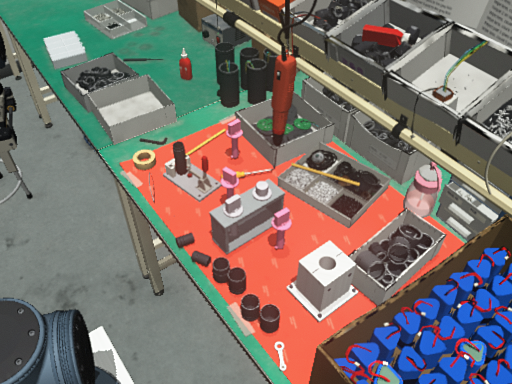

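View pics/side0.png

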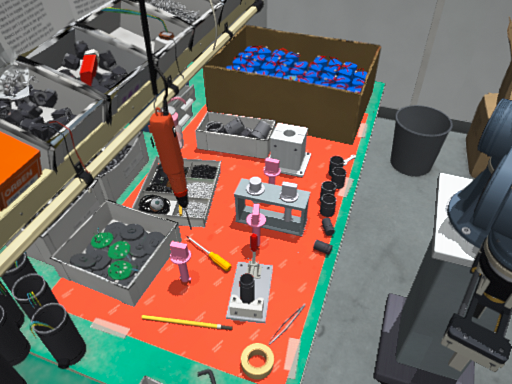

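View pics/wrist0.png

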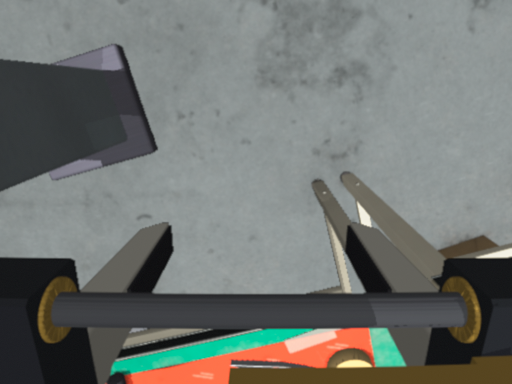

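```bash
cat > h.py <<'E'
from rig import r
import numpy as np, cv2
def ray(n,uv,c=None):
    c=c or r.get_calibration(n)
    p=cv2.undistortPoints(np.array([[uv]],float),c["K"],c["dist_coeffs"])[0,0]
    T=c["cam_to_world"]; d=T[:3,:3]@np.array([p[0],-p[1],-1.0]); return T[:3,3],d/np.linalg.norm(d)
def atz(n,uv,z,c=None):
    o,d=ray(n,uv,c); return o+d*(z-o[2])/d[2]
def proj(n,P,c=None):
    c=c or r.get_calibration(n); T=c["cam_to_world"]
    P=np.atleast_2d(P); q=(P-T[:3,3])@T[:3,:3]
    q=q*[1,-1,-1]
    return cv2.projectPoints(q,np.zeros(3),np.zeros(3),c["K"],c["dist_coeffs"])[0][:,0]
def tri(obs):
    A=np.zeros((3,3));b=np.zeros(3)
    for o,d in obs:
        M=np.eye(3)-np.outer(d,d);A+=M;b+=M@o
    X=np.linalg.solve(A,b); return X,[np.linalg.norm((np.eye(3)-np.outer(d,d))@(X-o)) for o,d in obs]
E
python3 - <<'E'
from h import *
for n in ["scene","side"]:
    im=cv2.imread(f"pics/{n}0.png")
    c=im[160:330,180:400] if n=="scene" else im[100:250,200:350]
    cv2.imwrite(f"pics/{n}0c.png",cv2.resize(c,None,fx=3.6,fy=3.5,interpolation=cv2.INTER_CUBIC))
for t in ["long_screw","short_screw","well_mouth","holding_block","screw_rack","screw_lugs"]:
    o={}
    for n in ["scene","side"]:
        L=r.tip_of(t,n); print(t,n,[(np.round(x["uv"],1).tolist(),round(x["score"],2)) for x in L][:4])
        if L:o[n]=L
    if len(o)==2:
        for a in o["scene"][:3]:
            for b in o["side"][:3]:
                X,e=tri([ray("scene",a["uv"]),ray("side",b["uv"])]); print("   ",X.round(4),np.round(e,4))
E
```

```text
long_screw scene [([231.4, 181.9], 0.7), ([282.3, 223.2], 0.6), ([236.6, 210.7], 0.57), ([233.6, 130.5], 0.56)]
long_screw side [([258.8, 222.7], 0.65), ([292.2, 198.0], 0.6), ([176.4, 259.6], 0.55), ([271.3, 171.4], 0.54)]
    [0.5683 0.286  0.0828] [0.0056 0.0056]
    [0.5185 0.2317 0.1425] [0.0209 0.0209]
    [ 0.6906  0.3985 -0.0238] [0.0509 0.0509]
    [ 0.6269  0.1755 -0.0301] [0.0278 0.0278]
    [0.5639 0.1229 0.0499] [0.0435 0.0435]
    [ 0.7875  0.289  -0.1851] [0.0357 0.0357]
    [0.5694 0.2439 0.0266] [0.0105 0.0105]
    [0.5168 0.1895 0.0939] [0.0072 0.0072]
    [ 0.699   0.358  -0.0927] [0.0739 0.0739]
short_screw scene [([263.2, 190.0], 0.87)]
short_screw side [([253.6, 189.4], 0.67)]
    [0.6087 0.2023 0.1019] [0.002 0.002]
well_mouth scene [([325.8, 262.6], 0.7)]
well_mouth side [([289.6, 130.9], 0.86)]
    [ 0.5876 -0.0516  0.1123] [0.0029 0.0029]
holding_block scene [([318.4, 290.3], 0.97)]
holding_block side [([287.4, 161.6], 0.93)]
    [ 0.5872 -0.0468  0.0026] [0.0038 0.0038]
screw_rack scene [([247.0, 228.5], 0.84)]
screw_rack side [([273.0, 219.2], 0.6)]
    [0.5567 0.1948 0.0033] [0.0001 0.0001]
screw_lugs scene [([281.9, 244.5], 0.96), ([229.0, 202.1], 0.91), ([236.2, 233.5], 0.66), ([234.9, 155.6], 0.61)]
screw_lugs side [([254.2, 245.9], 0.94), ([182.3, 278.8], 0.67), ([270.2, 198.3], 0.59)]
    [ 0.6378  0.1809 -0.1301] [0.0254 0.0254]
    [ 0.7866  0.2827 -0.2861] [0.0347 0.0347]
    [ 0.5968  0.1094 -0.007 ] [0.0045 0.0045]
    [0.5712 0.2968 0.0033] [0.0009 0.0009]
    [ 0.6824  0.3975 -0.1014] [0.0542 0.0542]
    [0.5416 0.224  0.0982] [0.0164 0.0164]
    [ 0.5752  0.2482 -0.0666] [0.0171 0.0171]
    [ 0.6945  0.3505 -0.1857] [0.0776 0.0776]
    [0.5428 0.1754 0.043 ] [0.0321 0.0321]
```

View pics/scene0c.png

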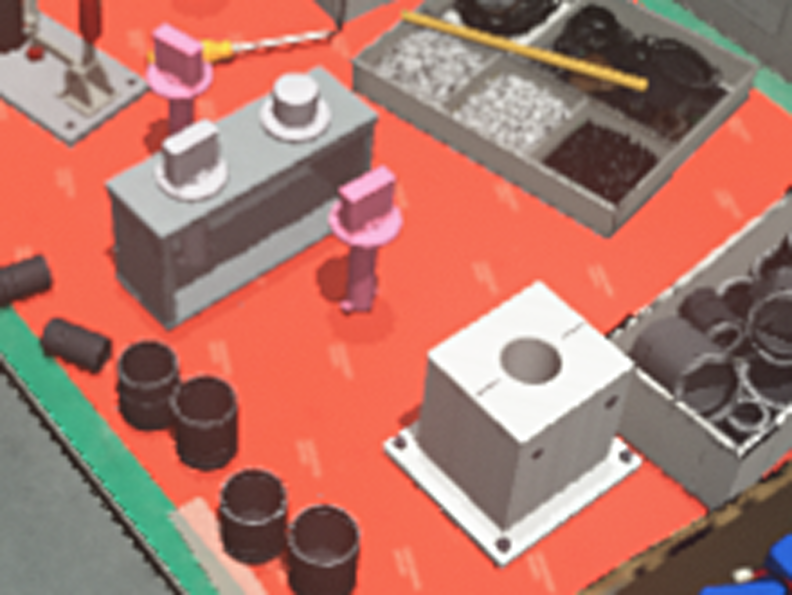

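View pics/side0c.png

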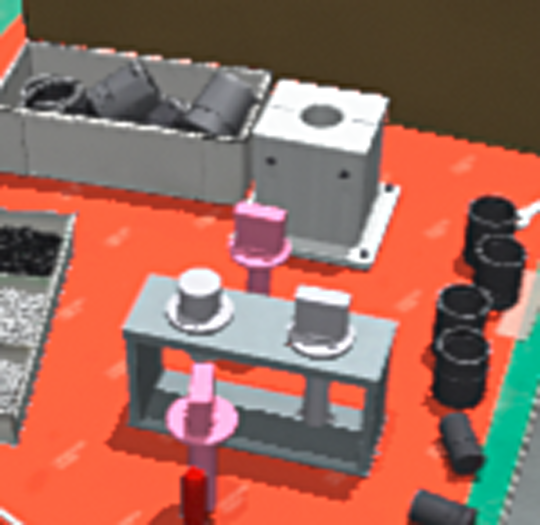

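```bash
python3 - <<'E'
from h import *
S=lambda u,v:(180+(u+.5)/3.6-.5,160+(v+.5)/3.5-.5)
D=lambda u,v:(200+(u+.5)/3.6-.5,100+(v+.5)/3.5-.5)
def sh(n,f,pts,z,lab):
    P=np.array([atz(n,f(*p),z) for p in pts]); print(lab,n,P[:,:2].round(4).tolist(),"mean",P[:,:2].mean(0).round(4)); return P
a=sh("scene",S,[(164,153),(205,122),(218,133),(176,165)],.14,"wing")
print(np.degrees(np.arctan2(*(a[1]-a[0])[1::-1])),np.degrees(np.arctan2(*(a[2]-a[3])[1::-1])))
a=sh("side",D,[(297,288),(350,294),(350,306),(296,300)],.14,"wing")
print(np.degrees(np.arctan2(*(a[1]-a[0])[1::-1])))
a=sh("scene",S,[(478,393),(500,381),(560,336),(585,322)],.11,"lines")
print(np.degrees(np.arctan2(*(a[3]-a[0])[1::-1])))
a=sh("scene",S,[(428,353),(540,284),(635,365),(522,442)],.11,"blocktop")
for i in range(4): d=a[(i+1)%4]-a[i]; print(np.linalg.norm(d).round(4),np.degrees(np.arctan2(d[1],d[0])).round(1))
a=sh("side",D,[(285,82),(388,97),(372,154),(254,136)],.11,"blocktop")
for i in range(4): d=a[(i+1)%4]-a[i]; print(np.linalg.norm(d).round(4),np.degrees(np.arctan2(d[1],d[0])).round(1))
sh("scene",S,[(530,361)],.11,"well");sh("side",D,[(322,117)],.11,"well")
a=sh("scene",S,[(107,188),(320,68),(377,120),(163,236)],.1,"racktop")
for i in range(4): d=a[(i+1)%4]-a[i]; print(np.linalg.norm(d).round(4),np.degrees(np.arctan2(d[1],d[0])).round(1))
a=sh("side",D,[(150,276),(398,323),(385,368),(125,327)],.1,"racktop")
sh("scene",S,[(191,172),(295,114)],.105,"flanges");sh("side",D,[(318,334),(200,310)],.105,"flanges")
# pinks: flange scene/side
X,e=tri([ray("scene",S(365,220)),ray("side",D(261,245))]);print("pinkR",X,e)
X,e=tri([ray("scene",S(179,75)),ray("side",D(202,418))]);print("pinkL",X,e)
X,e=tri([ray("scene",S(162,30)),ray("side",D(203,365))]);print("pinkLtop",X,e)
print(proj("scene",[[.2,.4,.3],[.52,.19,.3]]))
E
```

```text
wing scene [[0.4937, 0.1886], [0.53, 0.1966], [0.5311, 0.1837], [0.494, 0.1756]] mean [0.5122 0.1861]
12.417960109698464 12.297335724816335
wing side [[0.5365, 0.1946], [0.5015, 0.1889], [0.4982, 0.2006], [0.5335, 0.2066]] mean [0.5174 0.1977]
-170.58039831339767
lines scene [[0.5476, -0.0524], [0.5635, -0.0533], [0.6139, -0.0489], [0.6331, -0.0497]] mean [ 0.5895 -0.0511]
1.8427528695029658
blocktop scene [[0.5428, -0.0133], [0.6312, -0.012], [0.6347, -0.0904], [0.5455, -0.0928]] mean [ 0.5886 -0.0521]
0.0884 0.9
0.0786 -87.5
0.0893 -178.5
0.0795 91.9
blocktop side [[0.6331, -0.0849], [0.5476, -0.0915], [0.5389, -0.0103], [0.6325, -0.003]] mean [ 0.588  -0.0474]
0.0857 -175.6
0.0817 96.2
0.0939 4.4
0.0819 -89.6
well scene [[0.5872, -0.0525]] mean [ 0.5872 -0.0525]
well side [[0.5898, -0.0461]] mean [ 0.5898 -0.0461]
racktop scene [[0.4657, 0.2157], [0.6455, 0.2272], [0.6455, 0.1641], [0.4722, 0.1601]] mean [0.5572 0.1918]
0.1801 3.7
0.0631 -89.9
0.1734 -178.7
0.0559 96.7
racktop side [[0.6512, 0.1733], [0.4721, 0.1636], [0.4688, 0.2104], [0.6475, 0.2299]] mean [0.5599 0.1943]
flanges scene [[0.5152, 0.1923], [0.6015, 0.1967]] mean [0.5584 0.1945]
flanges side [[0.5194, 0.1979], [0.6031, 0.2012]] mean [0.5613 0.1996]
pinkR [0.58993927 0.10372481 0.090755  ] [np.float64(0.001195227737740504), np.float64(0.0011952277377403606)]
pinkL [0.56961431 0.28683244 0.08990654] [np.float64(0.0012777298073562134), np.float64(0.0012777298073561906)]
pinkLtop [0.5636383  0.28860963 0.13946028] [np.float64(0.006115692154786582), np.float64(0.0061156921547865905)]
[[ 45.53960001 149.27955954]
 [232.56667711 143.54238999]]
```

```bash
cat >> h.py <<'E'
from scipy.spatial.transform import Rotation as Ro
def rot(s): q=s["tool_rot"]; return Ro.from_quat([q[1],q[2],q[3],q[0]]).as_matrix()
def plan(p,yyaw,s=None):
    """total dp (30mm shares) in the current tool axes, and turn about tool z (5deg shares), to p with tool down and y at yyaw deg"""
    s=s or r.read_state(); R=rot(s)
    a=np.radians(yyaw); y=np.array([np.cos(a),np.sin(a),0]); z=np.array([0,0,-1.]); x=np.cross(y,z)
    Rt=np.stack([x,y,z],1)
    d=R.T@(np.array(p)-s["eef_pos"])/.03; w=Ro.from_matrix(R.T@Rt).as_rotvec(degrees=True)/5
    print("t",round(s["t"],2),"pos",s["eef_pos"].round(4),"yyaw",np.degrees(np.arctan2(R[1,1],R[0,1])).round(2),"F",s["wrist_force"].round(1),"T",s["wrist_torque"].round(2),"open",round(s["opening"],3),"q6",np.degrees(s["joint_positions"][5]).round(1))
    print("dp",d.round(3),"dr",w.round(3)); return d,w
E
python3 - <<'E'
from h import *
for a,b in [((277,143),(187,235)),((290,55),(163,112))]:
    print(tri([ray("scene",a),ray("side",b)]))
plan([.505,.19,.25],101)
E
```

```text
(array([0.74402286, 0.35078806, 0.06233537]), [np.float64(0.026049597362776896), np.float64(0.026049597362776716)])
(array([0.75917159, 0.31081595, 0.36200466]), [np.float64(0.003951277660981155), np.float64(0.0039512776609809215)])
t 0.75 pos [0.1434 0.531  0.2186] yyaw 74.89 F [ 0.3 -0.7 -0.2] T [ 0.02  0.01 -0.06] open 0.998 q6 -4.8
dp [-14.6    -7.829  -1.045] dr [ 0.     0.    -5.223]
```

Emit:
move_arm(dp=[[-0.95,-0.5,-0.1],[-0.95,-0.5,-0.1],[-0.95,-0.5,-0.1],[-0.95,-0.5,-0.1],[-0.95,-0.5,-0.1],[-0.95,-0.5,-0.1],[-0.95,-0.5,-0.1],[-0.95,-0.5,-0.1]], dr=[[0,0,0],[0,0,0],[0,0,0],[0,0,0],[0,0,0],[0,0,0],[0,0,0],[0,0,0]], claw=[-1,-1,-1,-1,-1,-1,-1,-1], squeeze=40)

```text
t: 1.42
eef_pos: [0.3332, 0.3544, 0.2429]
tool_rot: [0.0, 0.131, 0.991, 0.0]
wrist_force: [-0.9, 0.4, 1.0]
opening: 1.002
```

Emit:
move_arm(dp=[[-0.87,-0.48,-0.03],[-0.87,-0.48,-0.03],[-0.87,-0.48,-0.03],[-0.87,-0.48,-0.03],[-0.87,-0.48,-0.03],[-0.87,-0.48,-0.03],[-0.87,-0.48,-0.03],[-0.87,-0.48,-0.03]], dr=[[0,0,0],[0,0,0],[0,0,0],[0,0,0],[0,0,0],[0,0,0],[0,0,0],[0,0,0]], claw=[-1,-1,-1,-1,-1,-1,-1,-1])

```text
t: 2.08
eef_pos: [0.5047, 0.1888, 0.25]
tool_rot: [0.0, 0.132, 0.991, 0.0]
wrist_force: [-0.4, 1.3, -0.1]
opening: 1.001
```

Emit:
move_arm(dp=[[0,0,0],[0,0,0],[0,0,0],[0,0,0],[0,0,0],[0,0,0],[0,0,0],[0,0,0]], dr=[[0,0,-0.9],[0,0,-0.9],[0,0,-0.9],[0,0,-0.9],[0,0,-0.9],[0,0,-0.7],[0,0,0],[0,0,0]], claw=[-1,-1,-1,-1,-1,-1,-1,-1])

```text
t: 2.75
eef_pos: [0.5037, 0.19, 0.2499]
tool_rot: [0.0, -0.094, 0.996, -0.0]
wrist_force: [-0.4, -0.2, 0.5]
opening: 1.002
```

```bash
python3 - <<'E'
from h import *
plan([.516,.192,.108],101)
im=r.camera("wrist"); cv2.imwrite("pics/w1.png",im[:,:,::-1])
c=r.get_calibration("wrist"); print(c["cam_to_world"].round(3).tolist())
print([(x["uv"],x["score"]) for x in r.tip_of("long_screw","wrist")])
E
```

```text
t 2.75 pos [0.5037 0.19   0.2499] yyaw 100.77 F [-0.4 -0.2  0.5] T [ 0.04  0.01 -0.  ] open 1.002 q6 -85.1
dp [-0.414 -0.011  4.729] dr [-0.     0.001 -0.046]
[[-0.187, -0.943, -0.274, 0.428], [0.982, -0.18, -0.051, 0.176], [-0.001, -0.278, 0.96, 0.415], [0.0, 0.0, 0.0, 1.0]]
[([262.4, 184.6], 0.75), ([338.9, 242.2], 0.63), ([164.0, 231.8], 0.6)]
```

View pics/w1.png

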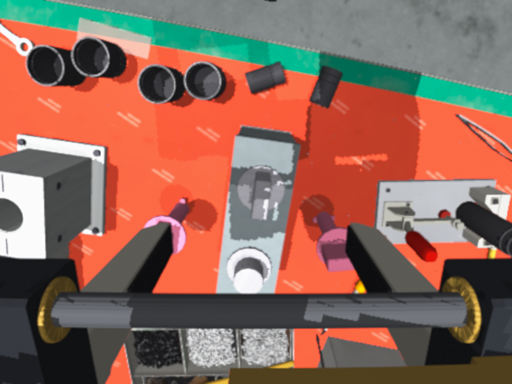

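```bash
python3 - <<'E'
import cv2
im=cv2.imread("pics/w1.png"); cv2.imwrite("pics/w1c.png",cv2.resize(im[120:300,200:320],None,fx=5,fy=3.3333,interpolation=cv2.INTER_CUBIC)[:600])
c=im[150:230,220:310]; cv2.imwrite("pics/w1d.png",cv2.resize(c,None,fx=7,fy=7,interpolation=cv2.INTER_CUBIC))
E
```

```text
(no output)
```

View pics/w1d.png

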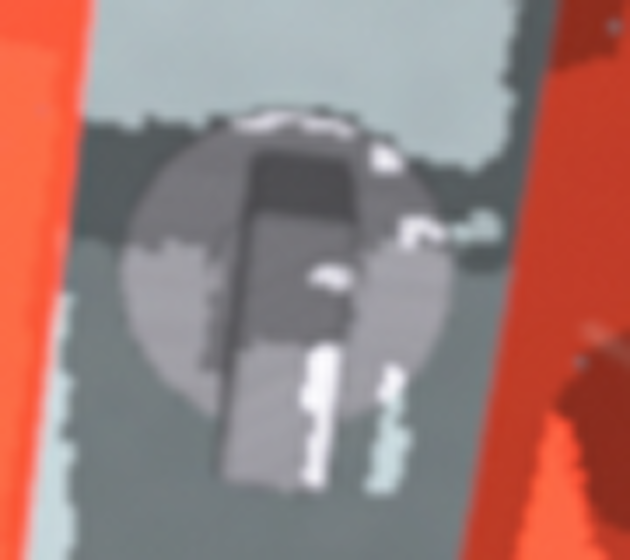

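```bash
python3 - <<'E'
from h import *
S=lambda u,v:(220+(u+.5)/7-.5,150+(v+.5)/7-.5)
P=np.array([atz("wrist",S(*p),.14) for p in [(257,212),(357,215),(330,490),(222,485)]])[:,:2]
print(P.round(4),P.mean(0))
for i in range(4): d=P[(i+1)%4]-P[i]; print(np.linalg.norm(d).round(4),np.degrees(np.arctan2(d[1],d[0])).round(1))
print(atz("wrist",S(287,270),.105))
E
```

```text
[[0.5022 0.1877]
 [0.5003 0.1996]
 [0.5357 0.2033]
 [0.5376 0.19  ]] [0.51896735 0.1951546 ]
0.012 99.0
0.0356 5.9
0.0135 -82.0
0.0355 -176.4
[0.51886955 0.19473686 0.105     ]
```

```bash
python3 - <<'E'
from h import *
plan([.518,.1945,.110],98)
E
```

```text
t 2.85 pos [0.5038 0.19   0.2499] yyaw 100.77 F [ 0.9 -0.5 -0.4] T [0.05 0.04 0.06] open 0.998 q6 -85.1
dp [-0.494  0.059  4.663] dr [-0.     0.001  0.554]
```

Emit:
move_arm(dp=[[-0.25,0.03,0.5],[-0.25,0.03,0.5],[0,0,0.5],[0,0,0.5],[0,0,0.5],[0,0,0.4],[0,0,0],[0,0,0]], dr=[[0,0,0],[0,0,0],[0,0,0.28],[0,0,0.28],[0,0,0],[0,0,0],[0,0,0],[0,0,0]], claw=[-1,-1,-1,-1,-1,-1,-1,-1])

```text
t: 3.52
eef_pos: [0.518, 0.1946, 0.1627]
tool_rot: [-0.0, -0.07, 0.998, -0.0]
wrist_force: [0.6, -0.8, 0.3]
opening: 1.0
```

```bash
python3 - <<'E'
from h import *
plan([.518,.1945,.110],98)
im=r.camera("wrist"); cv2.imwrite("pics/w2.png",im[:,:,::-1])
E
```

```text
t 3.52 pos [0.518  0.1946 0.1627] yyaw 98.03 F [ 0.6 -0.8  0.3] T [-0.03  0.02 -0.  ] open 1.0 q6 -82.3
dp [-1.000e-03 -2.000e-03  1.758e+00] dr [-0.001 -0.01   0.007]
```

View pics/w2.png

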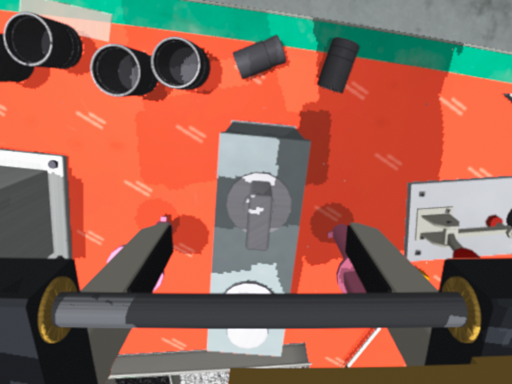

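Emit:
move_arm(dp=[[0,0,0.35],[0,0,0.35],[0,0,0.35],[0,0,0.35],[0,0,0.2],[0,0,0.15],[0,0,0],[0,0,0]], dr=[[0,0,0],[0,0,0],[0,0,0],[0,0,0],[0,0,0],[0,0,0],[0,0,0],[0,0,0]], claw=[-1,-1,-1,-1,-1,-1,-1,-1])

```text
t: 4.23
eef_pos: [0.5182, 0.1946, 0.1103]
tool_rot: [-0.0, -0.07, 0.998, -0.0]
wrist_force: [0.1, 0.3, -0.4]
opening: 0.996
```

```bash
python3 - <<'E'
from h import *
plan([.518,.1945,.110],98)
im=r.camera("wrist"); cv2.imwrite("pics/w3.png",im[:,:,::-1])
print(proj("wrist",[r.read_state()["eef_pos"]]))
im=r.camera("side"); cv2.imwrite("pics/s3.png",cv2.resize(im[120:250,180:350,::-1],None,fx=4,fy=4))
E
```

```text
t 4.23 pos [0.5182 0.1946 0.1103] yyaw 98.09 F [ 0.1  0.3 -0.4] T [ 0.03 -0.04 -0.02] open 0.996 q6 -82.3
dp [ 0.007 -0.003  0.009] dr [-0.    -0.002  0.017]
[[258.17113422 237.35361985]]
```

View pics/w3.png

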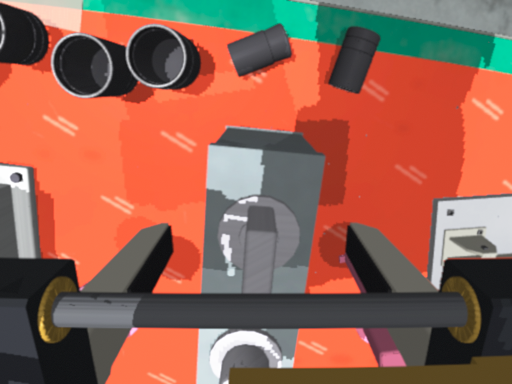

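View pics/s3.png

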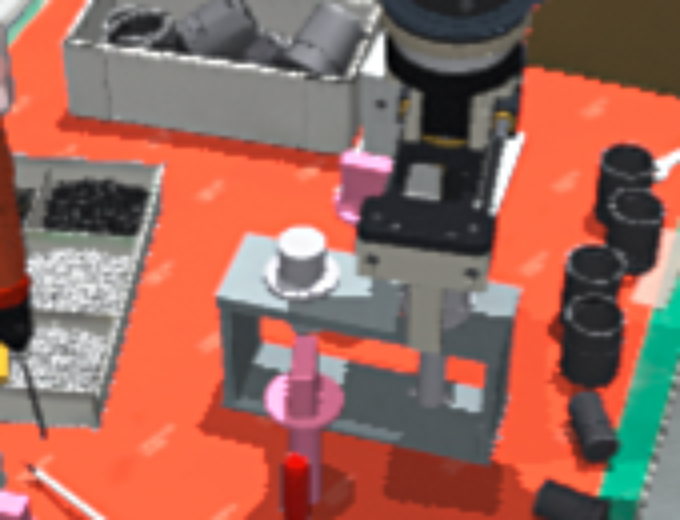

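Emit:
move_arm(dp=[[0,0,0],[0,0,0],[0,0,0],[0,0,0],[0,0,0],[0,0,0],[0,0,0],[0,0,0]], dr=[[0,0,0],[0,0,0],[0,0,0],[0,0,0],[0,0,0],[0,0,0],[0,0,0],[0,0,0]], claw=[0.2,0.5,0.8,1,1,1,1,1], squeeze=40)

```text
t: 5.0
eef_pos: [0.5181, 0.1946, 0.1103]
tool_rot: [-0.0, -0.07, 0.998, -0.0]
wrist_force: [-0.5, -0.9, 0.8]
opening: 0.475
```

Emit:
move_arm(dp=[[0,0,0],[0,0,0],[0,0,0],[0,0,0],[0,0,-0.1],[0,0,-0.1],[0,0,-0.1],[0,0,-0.1]], dr=[[0,0,0],[0,0,0],[0,0,0],[0,0,0],[0,0,0],[0,0,0],[0,0,0],[0,0,0]], claw=[1,1,1,1,1,1,1,1])

```text
t: 5.67
eef_pos: [0.5181, 0.1946, 0.1227]
tool_rot: [0.0, -0.071, 0.998, -0.0]
wrist_force: [0.1, 1.1, -0.4]
opening: 0.146
```

```bash
python3 - <<'E'
from h import *
plan([.518,.1945,.110],98)
im=r.camera("wrist"); cv2.imwrite("pics/w4.png",im[:,:,::-1])
E
```

```text
t 5.67 pos [0.5181 0.1946 0.1227] yyaw 98.09 F [ 0.1  1.1 -0.4] T [-0.    0.03 -0.04] open 0.146 q6 -82.3
dp [ 0.005 -0.003  0.423] dr [-0.     0.001  0.018]
```

View pics/w4.png

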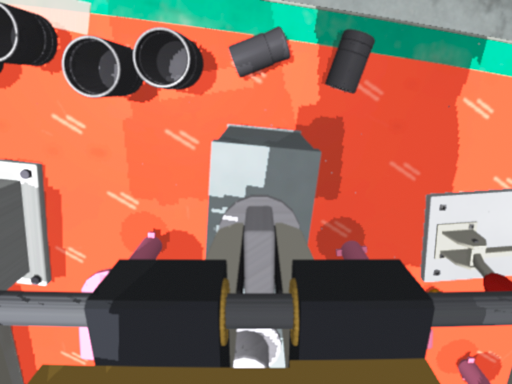

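Emit:
move_arm(dp=[[0,0,-0.3],[0,0,-0.3],[0,0,-0.4],[0,0,-0.5],[0,0,-0.6],[0,0,-0.6],[0,0,-0.5],[0,0,-0.3]], dr=[[0,0,0],[0,0,0],[0,0,0],[0,0,0],[0,0,0],[0,0,0],[0,0,0],[0,0,0]], claw=[1,1,1,1,1,1,1,1])

```text
t: 6.38
eef_pos: [0.5187, 0.1948, 0.2299]
tool_rot: [0.001, -0.071, 0.998, 0.0]
wrist_force: [0.2, -0.0, -1.9]
opening: 0.152
```

```bash
python3 - <<'E'
from h import *
plan([.518,.1945,.240],98)
im=r.camera("side"); cv2.imwrite("pics/s5.png",cv2.resize(im[80:250,180:350,::-1],None,fx=3.5,fy=3.5))
print([(x["uv"],x["score"]) for x in r.tip_of("long_screw","side")],[(x["uv"],x["score"]) for x in r.tip_of("screw_lugs","side")])
E
```

```text
t 6.38 pos [0.5187 0.1948 0.2299] yyaw 98.09 F [ 0.2 -0.  -1.9] T [ 0.06  0.02 -0.  ] open 0.152 q6 -82.3
dp [ 0.022 -0.006 -0.336] dr [0.004 0.032 0.018]
[([256.7, 216.3], 0.82), ([294.7, 156.1], 0.81), ([271.2, 217.7], 0.74), ([181.9, 259.3], 0.7), ([270.7, 171.3], 0.55)] [([253.7, 242.0], 0.9), ([269.8, 198.1], 0.82), ([183.3, 277.8], 0.69), ([287.0, 183.4], 0.65)]
```

View pics/s5.png

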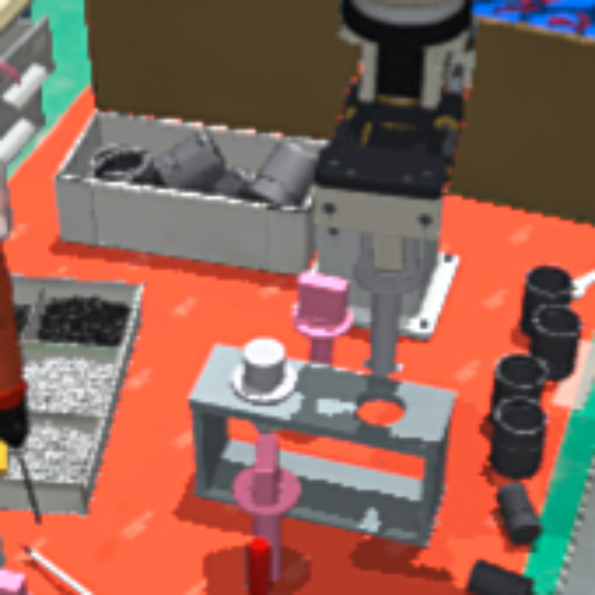

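```bash
python3 - <<'E'
from h import *
R=rot(r.read_state()); T=r.get_calibration("wrist")["cam_to_world"]; s=r.read_state()
print(R.T@(T[:3,3]-s["eef_pos"]))
x=R[:,0]; print(x)
t=np.array([.5885,-.05,.25])+ (s["eef_pos"]-T[:3,3])*[1,1,0]; print(t); plan(t,98)
# flange height and tilt check from side image
print(proj("side",[[.5187,.1948,s["eef_pos"][2]-k] for k in (.005,.010,.015,.0913,.0973)]))
E
```

```text
[ 0.07658426  0.00056469 -0.16562292]
[-0.99005991 -0.1406422  -0.00107286]
[ 0.6645751  -0.03974023  0.25      ]
t 6.53 pos [0.5182 0.1946 0.2278] yyaw 98.09 F [ 0.2 -0.7 -0.9] T [ 0.03 -0.01 -0.03] open 0.149 q6 -82.3
dp [-3.731 -8.421 -0.737] dr [0.002 0.012 0.017]
[[290.89070649 156.22237663]
 [290.78641972 157.96643658]
 [290.6828043  159.69837991]
 [289.18087125 184.70484236]
 [289.06875993 186.56412107]]
```

Emit:
move_arm(dp=[[0,0,-0.4],[0,0,-0.35],[-0.3,-0.6,0],[-0.4,-0.9,0],[-0.4,-0.9,0],[-0.4,-0.9,0],[-0.4,-0.9,0],[-0.4,-0.9,0]], dr=[[0,0,0],[0,0,0],[0,0,0],[0,0,0],[0,0,0],[0,0,0],[0,0,0],[0,0,0]], claw=[1,1,1,1,1,1,1,1])

```text
t: 7.2
eef_pos: [0.6084, 0.0515, 0.2494]
tool_rot: [-0.0, -0.07, 0.998, 0.0]
wrist_force: [0.1, 0.7, -0.8]
opening: 0.15
```

Emit:
move_arm(dp=[[-0.4,-0.9,0],[-0.4,-0.9,0],[-0.4,-0.9,0],[-0.2,-0.4,0],[0,-0.2,0],[0,0,0],[0,0,0],[0,0,0]], dr=[[0,0,0],[0,0,0],[0,0,0],[0,0,0],[0,0,0],[0,0,0],[0,0,0],[0,0,0]], claw=[1,1,1,1,1,1,1,1])

```text
t: 7.87
eef_pos: [0.663, -0.0382, 0.2499]
tool_rot: [-0.0, -0.071, 0.997, 0.0]
wrist_force: [-0.4, -0.1, -0.8]
opening: 0.144
```

```bash
python3 - <<'E'
from h import *
plan([.6646,-.0397,.25],98)
print(proj("wrist",[[.5885,-.05,.11],[.5885,-.05,.04]]))
im=r.camera("wrist"); cv2.imwrite("pics/w6.png",im[:,:,::-1])
cv2.imwrite("pics/w6c.png",cv2.resize(im[50:140,210:310,::-1],None,fx=6,fy=6,interpolation=cv2.INTER_CUBIC))
E
```

```text
t 7.87 pos [ 0.663  -0.0382  0.2499] yyaw 98.13 F [-0.4 -0.1 -0.8] T [-0.01  0.02  0.  ] open 0.144 q6 -105.5
dp [-0.045 -0.057 -0.004] dr [ 0.003 -0.003  0.027]
[[257.29650227  89.36293472]
 [257.64345941  89.11387708]]
```

View pics/w6.png

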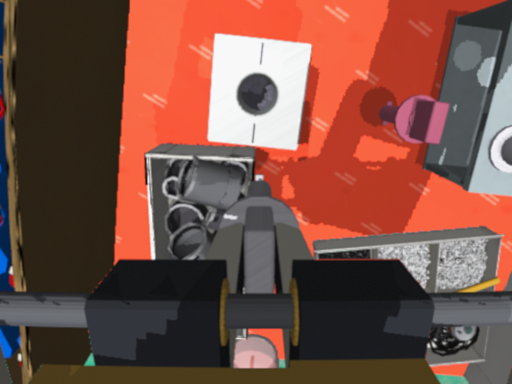

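View pics/w6c.png

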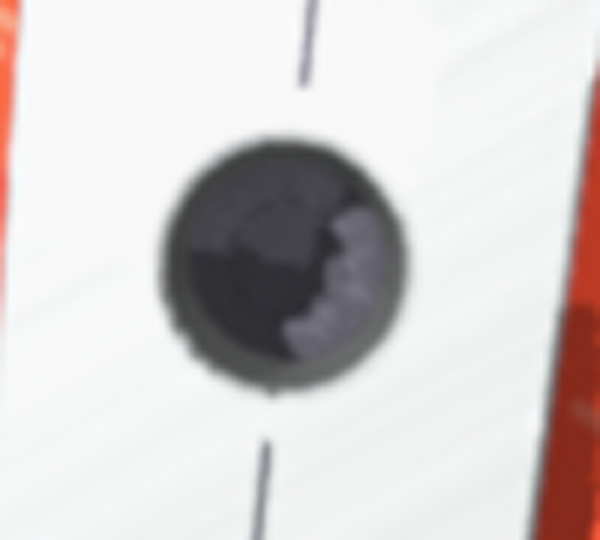

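```bash
python3 - <<'E'
from h import *
S=lambda u,v:(210+(u+.5)/6-.5,50+(v+.5)/6-.5)
print("well",atz("wrist",S(284,262),.11))
a=atz("wrist",S(312,0),.11);b=atz("wrist",S(257,540),.11); d=b-a; print("yaw",np.degrees(np.arctan2(d[1],d[0])),(a+b)/2)
P=np.array([atz("wrist",p,.11) for p in [(216,34),(311,43),(298,149),(208,141)]]);print(P.mean(0),P.round(4).tolist())
im=cv2.imread("pics/w6.png")[68:118,232:284].astype(float)
g=np.clip((im.mean(2)-15)*3.2,0,255).astype(np.uint8)
cv2.imwrite("pics/w6e.png",cv2.resize(g,None,fx=11,fy=11,interpolation=cv2.INTER_CUBIC))
E
```

```text
well [ 0.5919137  -0.04985492  0.11      ]
yaw 2.0956320888445115 [ 0.59422446 -0.04958804  0.11      ]
[ 0.59208241 -0.04871503  0.11      ] [[0.5489, -0.0906, 0.11], [0.5445, -0.0105, 0.11], [0.6353, -0.0059, 0.11], [0.6396, -0.0878, 0.11]]
```

View pics/w6e.png

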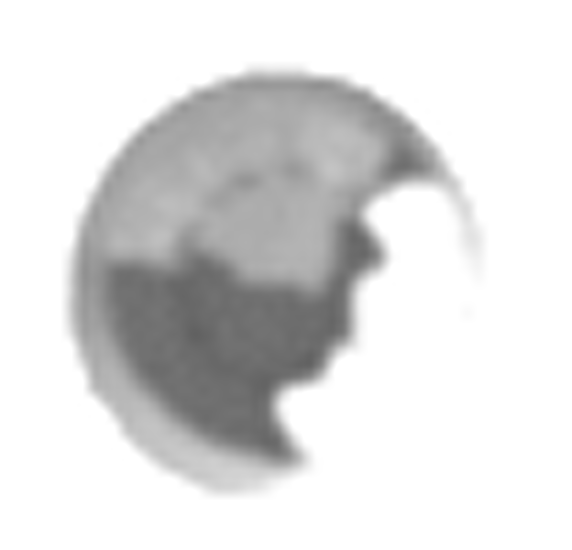

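```bash
python3 - <<'E'
from h import *
im=np.mean([r.camera("wrist")[68:118,232:284].astype(float).mean(2) for _ in range(3)],0)
o=[]
for lo,hi in [(25,50),(45,75),(60,120)]:
    g=np.clip((im-lo)/(hi-lo)*255,0,255).astype(np.uint8)
    o.append(cv2.resize(g,None,fx=5,fy=5,interpolation=cv2.INTER_CUBIC))
cv2.imwrite("pics/w7e.png",np.hstack(o))
E
```

```text
(no output)
```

View pics/w7e.png

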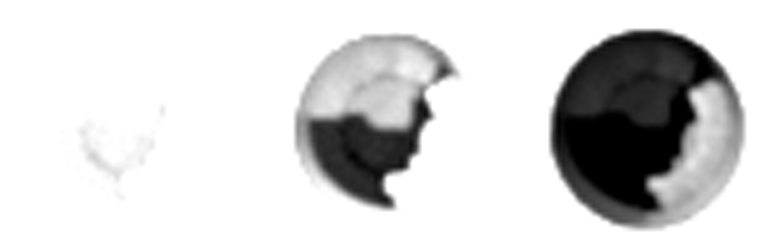

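```bash
python3 - <<'E'
from h import *
im=np.mean([r.camera("wrist")[66:120,230:286].astype(float).mean(2) for _ in range(4)],0)
# log-based local contrast
u=cv2.resize(im,None,fx=10,fy=10,interpolation=cv2.INTER_CUBIC)
L=np.log(np.clip(u,5,300)); 
g=cv2.createCLAHE(8,(6,6)).apply(np.clip((L-3.2)/(5-3.2)*255,0,255).astype(np.uint8))
cv2.imwrite("pics/w8e.png",g); print(np.percentile(im,[1,5,20,40]))
E
```

```text
[ 48.5         50.25        69.5        111.51666667]
```

View pics/w8e.png

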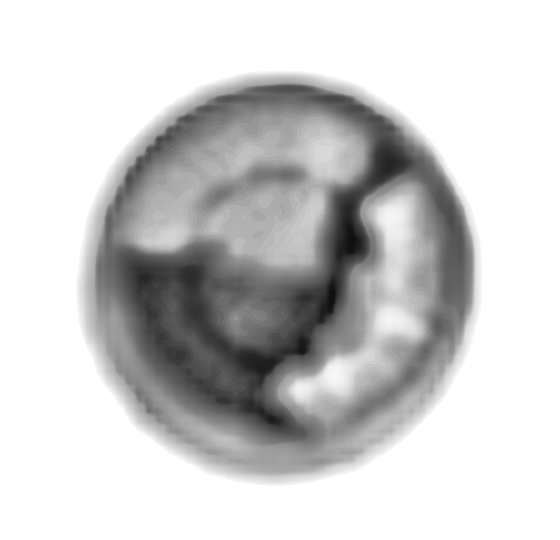

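```bash
python3 - <<'E'
from h import *
plan([.591,-.0495,.24],98)
E
```

```text
t 8.27 pos [ 0.6634 -0.0391  0.2499] yyaw 98.1 F [ 0.1 -0.6 -1.6] T [ 0.05  0.02 -0.06] open 0.146 q6 -105.5
dp [ 2.439 -0.004  0.33 ] dr [-0.     0.001  0.02 ]
```

Emit:
move_arm(dp=[[0.4,0,0],[0.6,0,0],[0.6,0,0],[0.5,0,0.1],[0.34,0,0.23],[0,0,0],[0,0,0],[0,0,0]], dr=[[0,0,0],[0,0,0],[0,0,0],[0,0,0],[0,0,0],[0,0,0],[0,0,0],[0,0,0]], claw=[1,1,1,1,1,1,1,1])

```text
t: 8.93
eef_pos: [0.5917, -0.0495, 0.2404]
tool_rot: [0.0, -0.07, 0.998, -0.0]
wrist_force: [0.1, -0.4, -0.7]
opening: 0.148
```

```bash
python3 - <<'E'
from h import *
plan([.591,-.0495,.24],98)
for n,(a,b,c,d) in {"scene":(190,310,270,390),"side":(70,190,230,350)}.items():
    im=r.camera(n); cv2.imwrite(f"pics/{n}9.png",cv2.resize(im[a:b,c:d,::-1],None,fx=5,fy=5,interpolation=cv2.INTER_CUBIC))
    s=r.read_state(); p=s["eef_pos"]
    q=proj(n,[[p[0],p[1],p[2]-k] for k in (.0103,.0103+.0813,.0103+.0873)]); print(n,((q-[c,a])*5).round(0).tolist(), ((proj(n,[[.5885,-.049,.11]])-[c,a])*5).tolist())
E
```

```text
t 8.93 pos [ 0.5917 -0.0495  0.2404] yyaw 98.08 F [ 0.1 -0.4 -0.7] T [0.04 0.01 0.04] open 0.148 q6 -107.4
dp [0.024 0.005 0.012] dr [-0.002  0.01   0.017]
scene [[324.0, 167.0], [299.0, 297.0], [297.0, 306.0]] [[281.1726895442223, 356.95193009388476]]
side [[304.0, 127.0], [297.0, 255.0], [296.0, 264.0]] [[299.06590900982707, 312.9979214140799]]
```

View pics/scene9.png

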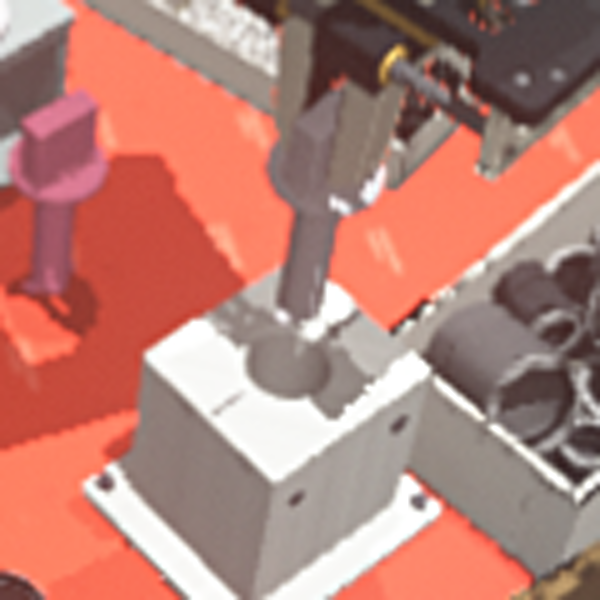

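View pics/side9.png

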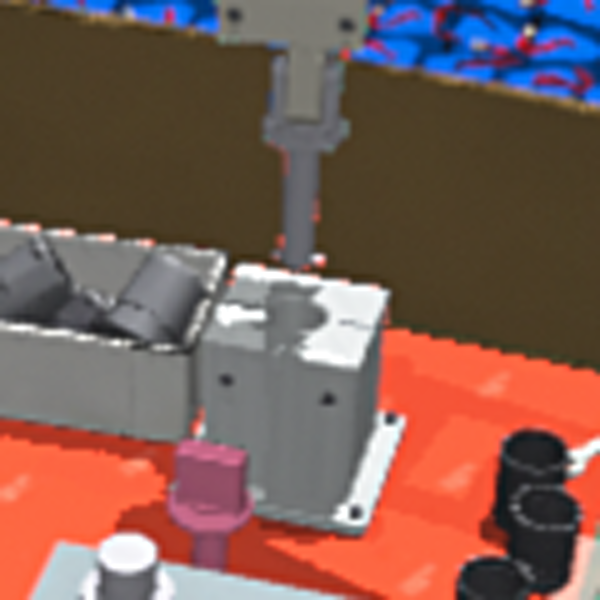

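```bash
python3 - <<'E'
from h import *
for n,(c,a) in {"scene":(270,190),"side":(230,70)}.items():
    f=lambda P:((proj(n,P)-[c,a])*5).round(1).tolist()
    print(n,f([[.5917,-.0495,.11],[.6017,-.0495,.11],[.5917,-.0395,.11],[.5917,-.0495,.143],[.5917,-.0495,.2301]]))
E
```

```text
scene [[287.7, 354.1], [305.5, 342.8], [271.9, 338.5], [297.0, 306.0], [323.8, 166.9]]
side [[294.0, 311.5], [277.3, 308.1], [288.9, 321.0], [296.5, 263.1], [303.6, 126.8]]
```

Emit:
move_arm(dp=[[0.02,0,0.3],[0,0,0.3],[0,0,0.3],[0,0,0.3],[0,0,0.3],[0,0,0.3],[0,0,0.1],[0,0,0]], dr=[[0,0,0],[0,0,0],[0,0,0],[0,0,0],[0,0,0],[0,0,0],[0,0,0],[0,0,0]], claw=[1,1,1,1,1,1,1,1])

```text
t: 9.7
eef_pos: [0.59, -0.0496, 0.1818]
tool_rot: [-0.001, -0.07, 0.998, 0.0]
wrist_force: [0.3, -0.7, -1.5]
opening: 0.149
```

```bash
python3 - <<'E'
from h import *
plan([.591,-.0495,.24],98)
for n,(a,b,c,d) in {"scene":(190,310,270,390),"side":(70,190,230,350)}.items():
    im=r.camera(n); cv2.imwrite(f"pics/{n}10.png",cv2.resize(im[a:b,c:d,::-1],None,fx=5,fy=5,interpolation=cv2.INTER_CUBIC))
E
```

```text
t 9.7 pos [ 0.59   -0.0496  0.1818] yyaw 98.08 F [ 0.3 -0.7 -1.5] T [ 0.1  -0.02 -0.01] open 0.149 q6 -107.4
dp [-0.03  -0.    -1.939] dr [ 0.006 -0.018  0.017]
```

View pics/scene10.png

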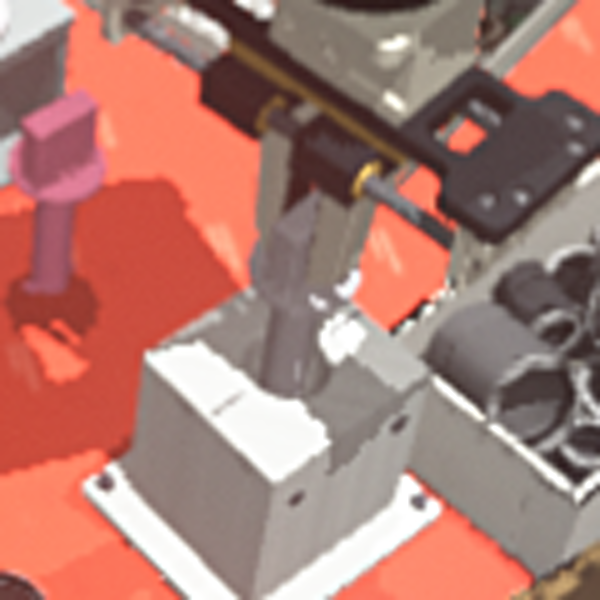

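View pics/side10.png

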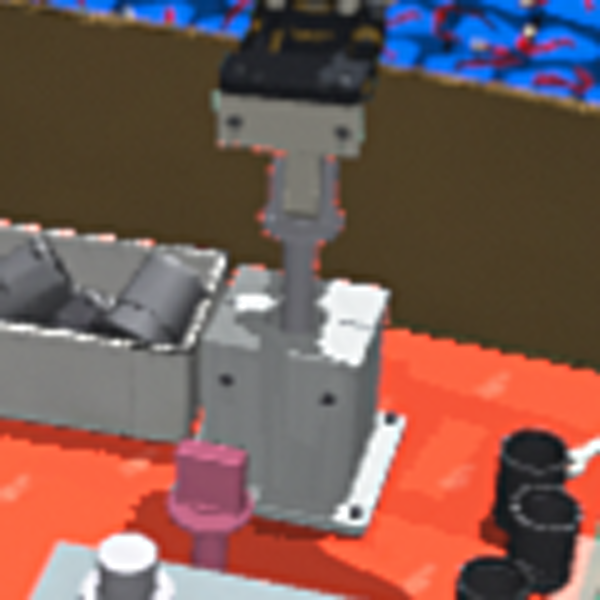

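Emit:
move_arm(dp=[[0,0,0.25],[0,0,0.25],[0,0,0.25],[0,0,0.25],[0,0,0.2],[0,0,0.15],[0,0,0],[0,0,0]], dr=[[0,0,0],[0,0,0],[0,0,0],[0,0,0],[0,0,0],[0,0,0],[0,0,0],[0,0,0]], claw=[1,1,1,1,1,1,1,1])

```text
t: 10.47
eef_pos: [0.5904, -0.0496, 0.1423]
tool_rot: [-0.0, -0.071, 0.998, 0.0]
wrist_force: [1.1, 0.3, -2.6]
opening: 0.15
```

```bash
python3 - <<'E'
from h import *
plan([.591,-.0495,.131],98)
E
```

```text
t 10.47 pos [ 0.5904 -0.0496  0.1423] yyaw 98.09 F [ 1.1  0.3 -2.6] T [ 0.03 -0.03 -0.01] open 0.15 q6 -107.4
dp [-0.022  0.002  0.375] dr [ 0.001 -0.004  0.017]
```

Continue with fine steps (about 1.5 mm per row).

Emit:
move_arm(dp=[[0,0,0.05],[0,0,0.05],[0,0,0.05],[0,0,0.05],[0,0,0.05],[0,0,0.05],[0,0,0],[0,0,0]], dr=[[0,0,0],[0,0,0],[0,0,0],[0,0,0],[0,0,0],[0,0,0],[0,0,0],[0,0,0]], claw=[1,1,1,1,1,1,1,1])

```text
t: 11.13
eef_pos: [0.5904, -0.0497, 0.1334]
tool_rot: [-0.0, -0.071, 0.998, 0.0]
wrist_force: [0.2, 0.3, -1.8]
opening: 0.148
```

Emit:
move_arm(dp=[[0,0,0.04],[0,0,0.04],[0,0,0.04],[0,0,0],[0,0,0],[0,0,0],[0,0,0],[0,0,0]], dr=[[0,0,0],[0,0,0],[0,0,0],[0,0,0],[0,0,0],[0,0,0],[0,0,0],[0,0,0]], claw=[1,1,1,1,1,1,1,1])

```text
t: 11.8
eef_pos: [0.5907, -0.0497, 0.1304]
tool_rot: [0.0, -0.07, 0.998, -0.0]
wrist_force: [-1.0, 0.1, 5.6]
opening: 0.149
```

```bash
python3 - <<'E'
from h import *
plan([.591,-.0495,.131],98)
E
```

```text
t 11.8 pos [ 0.5907 -0.0497  0.1304] yyaw 98.08 F [-1.   0.1  5.6] T [0.14 0.32 0.02] open 0.149 q6 -107.4
dp [-0.011  0.005 -0.02 ] dr [-0.003  0.01   0.017]
```

Emit:
move_arm(dp=[[0,0,0],[0,0,0],[0,0,0],[0,0,0],[0,0,0],[0,0,0],[0,0,0],[0,0,0]], dr=[[0,0,0.4],[0,0,0.4],[0,0,0.4],[0,0,0.4],[0,0,0.4],[0,0,0.4],[0,0,0],[0,0,0]], claw=[1,1,1,1,1,1,1,1])

```text
t: 12.47
eef_pos: [0.5909, -0.0497, 0.1303]
tool_rot: [0.001, 0.034, 0.999, -0.0]
wrist_force: [0.5, -0.0, 5.2]
opening: 0.148
```

```bash
python3 - <<'E'
from h import *
plan([.591,-.0495,.130],98)
E
```

```text
t 12.47 pos [ 0.5909 -0.0497  0.1303] yyaw 86.15 F [ 0.5 -0.   5.2] T [ 0.16 -0.13 -0.01] open 0.148 q6 -95.5
dp [-0.004  0.006  0.011] dr [-2.000e-03  1.500e-02 -2.371e+00]
```

Emit:
move_arm(dp=[[0,0,0],[0,0,0],[0,0,0],[0,0,0],[0,0,0],[0,0,0],[0,0,0],[0,0,0]], dr=[[0,0,0.4],[0,0,0.4],[0,0,0.4],[0,0,0.4],[0,0,0.4],[0,0,0.4],[0,0,0],[0,0,0]], claw=[1,1,1,1,1,1,1,1])

```text
t: 13.13
eef_pos: [0.5901, -0.0497, 0.1294]
tool_rot: [-0.0, 0.137, 0.991, -0.0]
wrist_force: [0.6, -0.2, -1.5]
opening: 0.148
```

```bash
python3 - <<'E'
from h import *
plan([.591,-.0495,.130],98)
E
```

```text
t 13.13 pos [ 0.5901 -0.0497  0.1294] yyaw 74.2 F [ 0.6 -0.2 -1.5] T [ 0.04 -0.   -0.  ] open 0.148 q6 -83.5
dp [-0.028  0.013 -0.021] dr [-1.00e-03 -1.00e-02 -4.76e+00]
```

Emit:
move_arm(dp=[[0,0,0.03],[0,0,0.03],[0,0,0.03],[0,0,0.03],[0,0,0],[0,0,0],[0,0,0],[0,0,0]], dr=[[0,0,0],[0,0,0],[0,0,0],[0,0,0],[0,0,0],[0,0,0],[0,0,0],[0,0,0]], claw=[1,1,1,1,1,1,1,1])

```text
t: 13.8
eef_pos: [0.5904, -0.0496, 0.1262]
tool_rot: [-0.0, 0.138, 0.99, -0.0]
wrist_force: [-0.5, -0.3, -0.3]
opening: 0.146
```

```bash
python3 - <<'E'
from h import *
plan([.591,-.0495,.125],98)
E
```

```text
t 13.8 pos [ 0.5904 -0.0496  0.1262] yyaw 74.09 F [-0.5 -0.3 -0.3] T [-0.    0.09 -0.  ] open 0.146 q6 -83.4
dp [-0.019  0.01   0.04 ] dr [-0.000e+00 -1.000e-03 -4.782e+00]
```

Emit:
move_arm(dp=[[0,0,0.03],[0,0,0.03],[0,0,0],[0,0,0],[0,0,0],[0,0,0],[0,0,0],[0,0,0]], dr=[[0,0,0],[0,0,0],[0,0,0],[0,0,0],[0,0,0],[0,0,0],[0,0,0],[0,0,0]], claw=[1,1,1,1,1,1,1,1])

```text
t: 14.47
eef_pos: [0.5905, -0.0497, 0.1245]
tool_rot: [0.0, 0.138, 0.99, -0.0]
wrist_force: [-0.1, -0.4, 1.8]
opening: 0.143
```

```bash
python3 - <<'E'
from h import *
plan([.591,-.0495,.125],98)
E
```

```text
t 14.47 pos [ 0.5905 -0.0497  0.1245] yyaw 74.09 F [-0.1 -0.4  1.8] T [-0.04 -0.07  0.  ] open 0.143 q6 -83.4
dp [-0.015  0.01  -0.015] dr [-0.000e+00  3.000e-03 -4.783e+00]
```

Emit:
move_arm(dp=[[0,0,0.007],[0,0,0.007],[0,0,0.007],[0,0,0.007],[0,0,0.007],[0,0,0.007],[0,0,0.007],[0,0,0]], dr=[[0,0,0.5],[0,0,0.5],[0,0,0.5],[0,0,0.5],[0,0,0.5],[0,0,0.5],[0,0,0.5],[0,0,0]], claw=[1,1,1,1,1,1,1,1])

```text
t: 15.13
eef_pos: [0.5908, -0.0496, 0.1234]
tool_rot: [0.001, 0.289, 0.957, 0.0]
wrist_force: [-0.0, 0.1, 5.9]
opening: 0.148
```

```bash
python3 - <<'E'
from h import *
plan([.591,-.0495,.121],74.1)
E
```

```text
t 15.13 pos [ 0.5908 -0.0496  0.1234] yyaw 56.43 F [-0.   0.1  5.9] T [0.07 0.09 0.  ] open 0.148 q6 -65.7
dp [-0.003  0.007  0.081] dr [ 0.005  0.012 -3.534]
```

Emit:
move_arm(dp=[[0,0,0.005],[0,0,0.005],[0,0,0.005],[0,0,0.005],[0,0,0.005],[0,0,0.005],[0,0,0.005],[0,0,0]], dr=[[0,0,0.5],[0,0,0.5],[0,0,0.5],[0,0,0.5],[0,0,0.5],[0,0,0.5],[0,0,0.5],[0,0,0]], claw=[1,1,1,1,1,1,1,1])

```text
t: 15.8
eef_pos: [0.591, -0.0497, 0.1227]
tool_rot: [0.001, 0.431, 0.902, 0.0]
wrist_force: [0.7, -0.7, 7.0]
opening: 0.147
```

```bash
python3 - <<'E'
from h import *
plan([.591,-.0495,.121],74.1)
E
```

```text
t 15.8 pos [ 0.591  -0.0497  0.1227] yyaw 38.93 F [ 0.7 -0.7  7. ] T [ 0.07  0.05 -0.03] open 0.147 q6 -48.2
dp [0.006 0.002 0.055] dr [ 0.01   0.018 -7.034]
```

Emit:
move_arm(dp=[[0,0,0.002],[0,0,0.002],[0,0,0.002],[0,0,0.002],[0,0,0.002],[0,0,0.002],[0,0,0.002],[0,0,0]], dr=[[0,0,0.5],[0,0,0.5],[0,0,0.5],[0,0,0.5],[0,0,0.5],[0,0,0.5],[0,0,0.5],[0,0,0]], claw=[1,1,1,1,1,1,1,1])

```text
t: 16.47
eef_pos: [0.5908, -0.0497, 0.1219]
tool_rot: [0.0, 0.563, 0.826, 0.0]
wrist_force: [-0.0, -0.6, 5.0]
opening: 0.147
```

```bash
python3 - <<'E'
from h import *
plan([.591,-.0495,.121],74.1)
E
```

```text
t 16.47 pos [ 0.5908 -0.0497  0.1219] yyaw 21.48 F [-0.  -0.6  5. ] T [-0.14  0.09 -0.01] open 0.147 q6 -30.8
dp [0.004 0.01  0.03 ] dr [ 6.0000e-03  1.0000e-02 -1.0525e+01]
```

Emit:
move_arm(dp=[[0,0,0.004],[0,0,0.004],[0,0,0.004],[0,0,0.004],[0,0,0.004],[0,0,0.004],[0,0,0.004],[0,0,0]], dr=[[0,0,0.5],[0,0,0.5],[0,0,0.5],[0,0,0.5],[0,0,0.5],[0,0,0.5],[0,0,0.5],[0,0,0]], claw=[1,1,1,1,1,1,1,1])

```text
t: 17.13
eef_pos: [0.591, -0.0498, 0.1212]
tool_rot: [0.001, 0.682, 0.731, 0.0]
wrist_force: [-0.1, 0.6, 6.5]
opening: 0.15
```

```bash
python3 - <<'E'
from h import *
plan([.591,-.0495,.121],74.1)
E
```

```text
t 17.13 pos [ 0.591  -0.0498  0.1212] yyaw 4.02 F [-0.1  0.6  6.5] T [ 0.04 -0.02  0.02] open 0.15 q6 -13.3
dp [0.008 0.001 0.008] dr [ 1.3000e-02  1.3000e-02 -1.4016e+01]
```

Emit:
move_arm(dp=[[0,0,0.005],[0,0,0.005],[0,0,0.005],[0,0,0.005],[0,0,0],[0,0,0],[0,0,0],[0,0,0]], dr=[[0,0,0.4],[0,0,0.4],[0,0,0.4],[0,0,0.4],[0,0,0.4],[0,0,0],[0,0,0],[0,0,0]], claw=[1,1,1,1,1,1,1,1])

```text
t: 17.8
eef_pos: [0.5914, -0.0499, 0.1212]
tool_rot: [0.001, 0.742, 0.67, 0.001]
wrist_force: [0.4, -1.0, 10.0]
opening: 0.146
```

```bash
python3 - <<'E'
from h import *
plan([.591,-.0495,.121],74.1)
for n,(a,b,c,d) in {"scene":(190,310,270,390),"side":(70,190,230,350)}.items():
    im=r.camera(n); cv2.imwrite(f"pics/{n}11.png",cv2.resize(im[a:b,c:d,::-1],None,fx=5,fy=5,interpolation=cv2.INTER_CUBIC))
E
```

```text
t 17.8 pos [ 0.5914 -0.0499  0.1212] yyaw -5.82 F [ 0.4 -1.  10. ] T [-0.09  0.03  0.05] open 0.146 q6 -3.5
dp [ 0.011 -0.015  0.007] dr [  0.025   0.024 -15.985]
```

View pics/scene11.png

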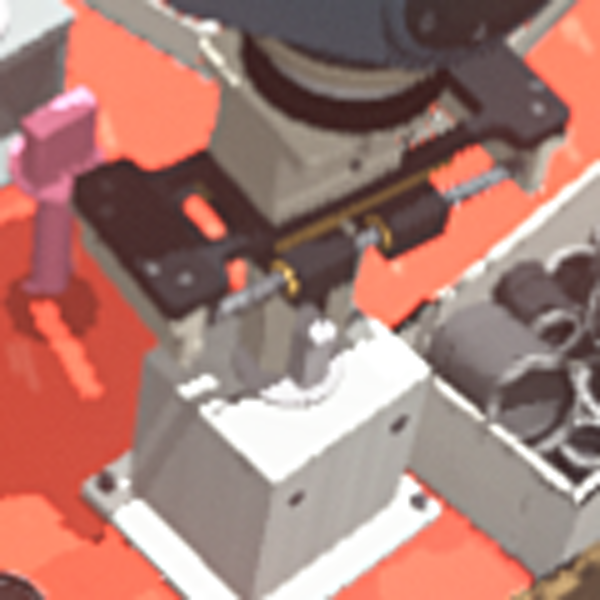

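View pics/side11.png

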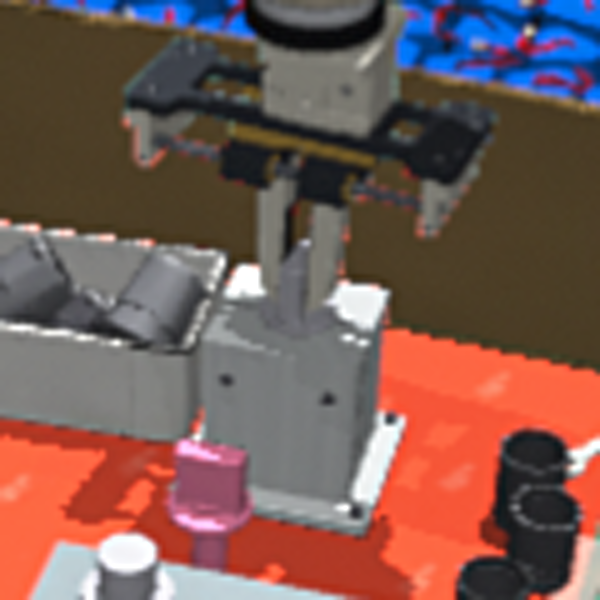

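Emit:
move_arm(dp=[[0,0,0],[0,0,0],[0,0,0],[0,0,0],[0,0,0],[0,0,0],[0,0,0],[0,0,0]], dr=[[0,0,0.4],[0,0,0.4],[0,0,0.4],[0,0,0.4],[0,0,0.4],[0,0,0],[0,0,0],[0,0,0]], claw=[1,1,1,1,1,1,1,1])

```text
t: 18.57
eef_pos: [0.5916, -0.0499, 0.1212]
tool_rot: [0.001, 0.798, 0.603, 0.001]
wrist_force: [1.5, -1.6, 9.6]
opening: 0.149
```

```bash
python3 - <<'E'
from h import *
plan([.591,-.0495,.121],74.1)
E
```

```text
t 18.57 pos [ 0.5916 -0.0499  0.1212] yyaw -15.82 F [ 1.5 -1.6  9.6] T [-0.16 -0.19  0.01] open 0.149 q6 6.5
dp [ 0.008 -0.023  0.007] dr [  0.032   0.026 -17.985]
```

Emit:
move_arm(dp=[[0,0,-0.01],[0,0,-0.01],[0,0,-0.01],[0,0,0],[0,0,0],[0,0,0],[0,0,0],[0,0,0]], dr=[[0,0,0.4],[0,0,0.4],[0,0,0],[0,0,0],[0,0,0],[0,0,0],[0,0,0],[0,0,0]], claw=[1,1,1,1,1,1,1,1])

```text
t: 19.23
eef_pos: [0.5911, -0.0497, 0.1213]
tool_rot: [0.001, 0.818, 0.575, 0.001]
wrist_force: [5.3, -0.2, 3.1]
opening: 0.152
```

```bash
python3 - <<'E'
from h import *
plan([.591,-.0495,.121],74.1)
E
```

```text
t 19.23 pos [ 0.5911 -0.0497  0.1213] yyaw -19.86 F [ 5.3 -0.2  3.1] T [-0.01 -1.09  0.  ] open 0.152 q6 10.5
dp [ 0.004 -0.005  0.009] dr [ 1.9000e-02  1.2000e-02 -1.8791e+01]
```

Emit:
move_arm(dp=[[0,0,0],[0,0,0],[0,0,0],[0,0,0],[0,0,0],[0,0,0],[0,0,0],[0,0,0]], dr=[[0,0,0],[0,0,0],[0,0,0],[0,0,0],[0,0,0],[0,0,0],[0,0,0],[0,0,0]], claw=[0.4,0.2,0,0,0,0,0,0])

```text
t: 19.9
eef_pos: [0.5903, -0.0496, 0.1209]
tool_rot: [-0.0, 0.819, 0.574, -0.0]
wrist_force: [-0.1, -0.2, -0.1]
opening: 0.498
```

```bash
python3 - <<'E'
from h import *
plan([.591,-.0495,.121],74.1)
for n,(a,b,c,d) in {"scene":(190,310,270,390),"side":(70,190,230,350)}.items():
    im=r.camera(n); cv2.imwrite(f"pics/{n}12.png",cv2.resize(im[a:b,c:d,::-1],None,fx=5,fy=5,interpolation=cv2.INTER_CUBIC))
E
```

```text
t 19.9 pos [ 0.5903 -0.0496  0.1209] yyaw -19.91 F [-0.1 -0.2 -0.1] T [-0.03  0.13  0.  ] open 0.498 q6 10.6
dp [ 0.012  0.02  -0.003] dr [-2.0000e-03 -2.0000e-03 -1.8802e+01]
```

View pics/scene12.png

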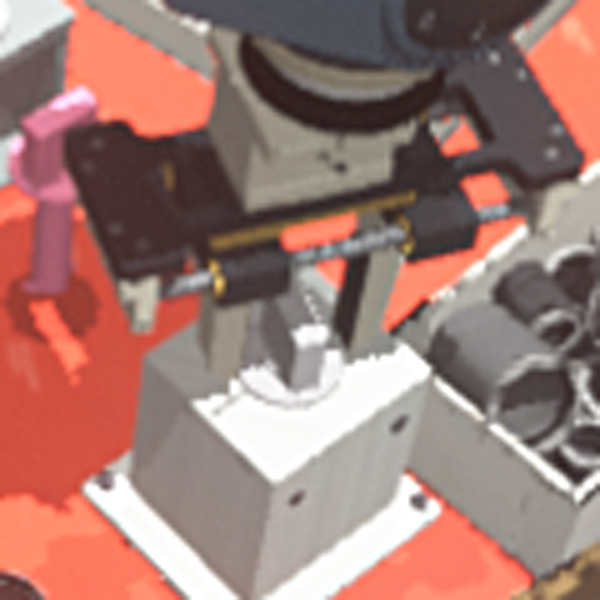

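View pics/side12.png

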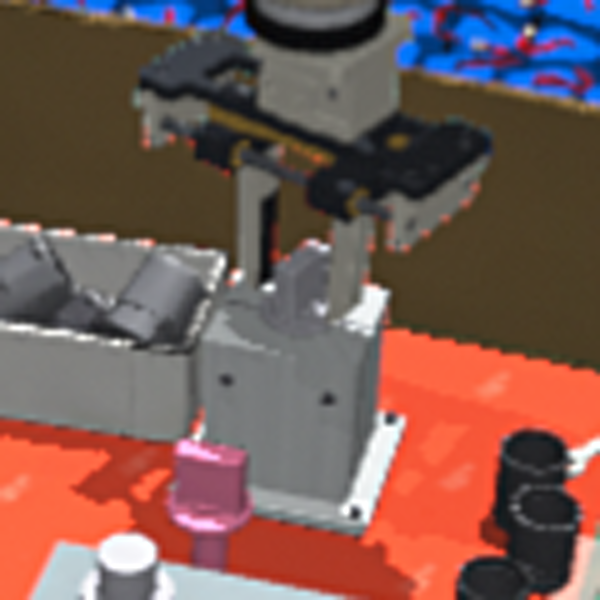

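Emit:
move_arm(dp=[[0,0,-0.2],[0,0,-0.4],[0,0,-0.6],[0,0,-0.7],[0,0,-0.7],[0,0,-0.7],[0,0,-0.6],[0,0,-0.3]], dr=[[0,0,0],[0,0,0],[0,0,0],[0,0,0],[0,0,0],[0,0,0],[0,0,0],[0,0,0]], claw=[0,0,0,0,0,0,0,0])

```text
t: 20.67
eef_pos: [0.5912, -0.0498, 0.2506]
tool_rot: [0.001, 0.819, 0.574, 0.001]
wrist_force: [0.2, -0.2, -0.0]
opening: 0.5
```

```bash
python3 - <<'E'
from h import *
plan([.591,-.0495,.121],74.1)
for n,(a,b,c,d) in {"scene":(190,310,270,390),"side":(70,190,230,350)}.items():
    im=r.camera(n); cv2.imwrite(f"pics/{n}13.png",cv2.resize(im[a:b,c:d,::-1],None,fx=5,fy=5,interpolation=cv2.INTER_CUBIC))
im=r.camera("wrist"); cv2.imwrite("pics/w13.png",im[:,:,::-1])
E
```

```text
t 20.67 pos [ 0.5912 -0.0498  0.2506] yyaw -19.91 F [ 0.2 -0.2 -0. ] T [-0.13  0.05  0.02] open 0.5 q6 10.6
dp [ 4.00e-03 -2.60e-02  4.32e+00] dr [  0.043   0.032 -18.803]
```

View pics/scene13.png

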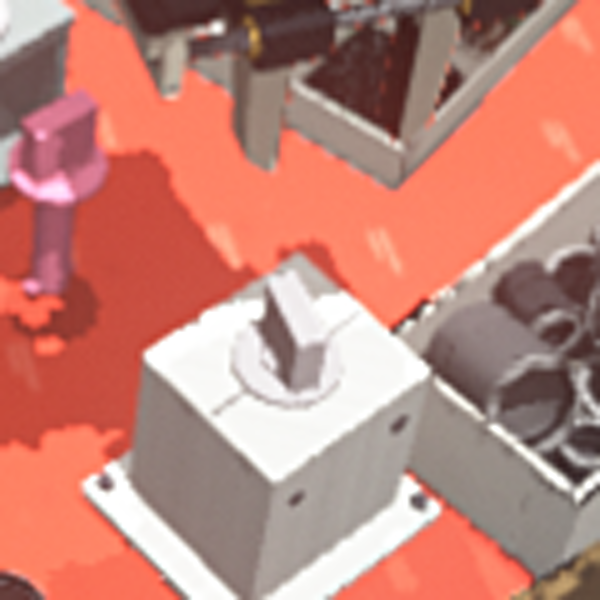

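View pics/side13.png

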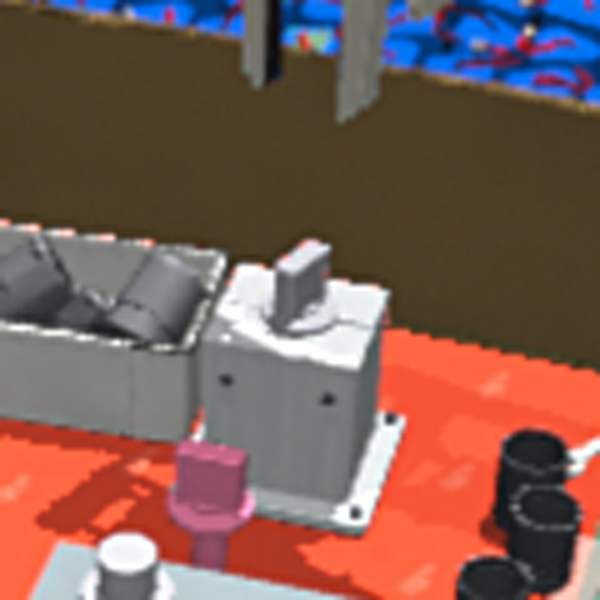

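View pics/w13.png

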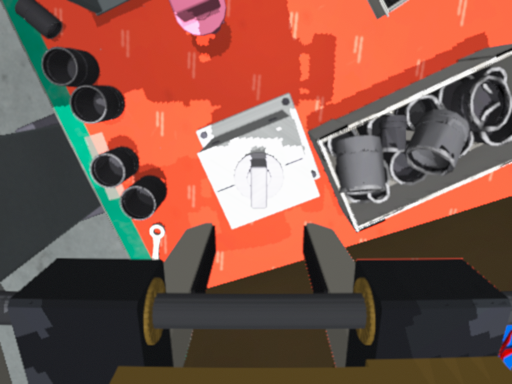

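```bash
python3 - <<'E'
from rig import r
print(r.job_done())
E
```

```text
the job is handed in; nothing more can be done
None
```

The long screw is screwed home in the holding block and released. I handed the job in at about 21 s of the 72 s allowed.

- **Pick-up:** I took the long screw from the rack by its wing. The short screw still stood in the rack in the last side picture, and I never went near the pink look-alikes.
- **Finding the thread:** I lowered the screw into the well until it met the insert at about 7 N. Turning it gently clockwise, it dropped after at most 24°. Lowering it further, I met the floor of the starts at the expected depth.
- **Screwing in:** I turned it about 94° clockwise while following it down. The tool stopped about 11 mm below first contact, which matches the flange reaching the block. The largest vertical force I read was about 12 N.

**Last checks:**
- The flange stopped moving down while the force rose, so it was seated.
- The screw stayed in place after I let go.
- In the scene picture the flange's lower edge is at crop row 408, where it should be when home; it would be about 6 rows higher if it stood 4 mm up.
- The wrist reads close to zero force, and the gripper is clear above.

**Disagreements and anomalies:**
- The cameras differed by 4–6 mm on the well's position; I relied mainly on the wrist camera.
- Just before release there was a side force of about 5 N and a moment of about 1.1 N m at the wrist, both gone once the jaws opened.
- I did not turn the screw on to the hard stop, since the job did not call for it.

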